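# Show the bench camera the dot under a reagent bottle

## Robot

A 7-joint arm with a two-finger parallel gripper is mounted at the origin on the work surface. World frame = base frame: x ahead of the robot, y to its left, z up, the work surface at z = 0. Lengths are in m, angles in rad, forces in N, time in s.
With the tool pointing down it reaches from about 0.35 to 0.9 m from the base axis. Payload 8.1 kg.
Tool frame: the origin (TCP) lies on the centre line of the jaws, within the pads' length; the fingertips stand 14 mm ahead of it and the grasp point (between the pads) lies 5 mm behind it; z points along the fingers, y is the direction in which the jaws open and shut (so a half turn about z gives the same grasp; the last joint's range is limited). The gripper opens to 92 mm and grips with 3 to 60 N. Pads are 19 mm wide; open, the fingers measure 130 mm over their backs; the gripper's body (75 mm by 190 mm) begins 47 mm behind the grasp point.
Start: joints at [-1.264, 0.434, 0.025, 1.573, -0.012, 1.134, -0.075], TCP at [0.249, 0.573, 0.241] pointing down, gripper open.
Joint ranges: [-2.62, 2.62], [-0.44, 2.09], [-1.27, 1.32], [0.08, 2.57], [-1.32, 4.46], [0.12, 2], [-2.74, 2.74]. Speed limits (rad/s): [2.22, 2.22, 3.01, 3.01, 3.14, 3.14, 3.14].

## Interface

Orientations are given as a rotation vector (axis times angle).
In Python, from cell import observe, eyes, arm gives the robot as it stands.
- The arm moves only by the tool step_arm, never from a script. Its argument "series" is a list that holds one entry, the list of rows, each a list of 5 numbers: the finger opening in m, from 0 to 0.0918, then the shift along the world's x, y, z in m, then the turn about the world's z in degrees. In form: [[[hand, dx, dy, dz, spin], ...]]. A call has 1 to 20 rows; each row is the pose to reach, as a shift and turn from the pose measured when the call began; what a row does not reach only later rows make up. A row lasts 1/12 s, in which the tool goes at most 41.7 mm and 7.16 degrees, less where a joint would pass 70% of its speed; a pose out of reach is approached as far as the arm can. A call with a gripper value outside its range is refused whole. The fingers move at their own pace and stop on an object; "squeeze" is the grip in N (left out, the last holds). Time passes only in rows, so rows that repeat a pose let the fingers close. It gives the time, the measured TCP pose, the force and the opening at its end, in the units of the state.
- observe(): the state, without advancing time (a new reading comes with each control period).
- eyes.get_image(name): name is "side" or "top" or "wrist"; returns (picture, depth): 480x640x3 uint8, red, green, blue; 480x640 float32, m along the optical axis (not along the pixel's ray), 0 where there is no reading.
- eyes.camera_params(name): a dict with "intrinsics" (3x3 intrinsics, pixels), "position" and "attitude" of the camera in the world. Camera axes: x right, y down, z forward; pixel columns grow to the right and rows downward; lengths in m; the calibration is good to about 2 mm. A picture is of the moment at which its call begins: read the wrist's pose just before it. camera_params takes no time and is no camera call; for the wrist camera it gives the pose at the moment of the call.
- arm.sign_off(): hands the job in, once; it reports no verdict.
The state is a dict: "clock": time; "joints": joint angles; "dq": joint speeds; "joint_efforts": joint torques, N m; "position": TCP position; "ee_rot": TCP orientation; "force": force on the tool from outside, world axes, zero at the start; "ft_torque": the same for the moment, N m; "width": opening from 0.0 (shut) to 1.0 (fully open).
Only numpy, scipy, OpenCV 4.12 (cv2) and the standard library are available. Lean on these libraries where they do the work, as an engineer would, in place of code of your own. Each camera call takes 0.05 s, during which the arm holds its last target.

## Task

Pick up the inspection mirror by its blue handle and use it to show the bench camera the green dot under the base of the bottle it is set up for (it may stand before either place of the stand): put the middle of the glass straight below the dot and in the middle of the camera's view, and angle the glass so that the camera's line of sight is turned straight up onto the dot. Finish while still holding the mirror there, steady and clear of everything; do not touch the camera or move the bottles, the jar or the crate.

Things in the scene. Friction and masses are not known exactly. Their poses are not given: they have to be found in the camera images.
- mirror: rigid inspection mirror, 110 g, loose, face-up in its rest: head 62 (x) by 48 (y) mm, 5 mm thick, thin steel rod, square blue handle 14 x 14 mm, 110 mm long. Origin: middle of the glass face; z out of the glass (up at the start), x from handle to head. The handle lies at x = -80 to -190 mm, its axis 2.5 mm below the glass face
- mirror_grip (a point): middle of the blue handle, on its axis (135 mm from the middle of the glass); axes as mirror. 43 mm above the table at the start
- rest: white instrument rest, fixed, 124 x 50 mm, left or right on the table. Origin on the table below the middle of the handle, x along the handle to the head. Two uprights 6 mm thick, 47 mm to either side of the origin, hold the handle in notches reaching 9 mm up its sides; between them the rest is 6 mm high. The mirror lifts straight up
- stand: bottle stand, fixed: foot 150 x 190 x 10 mm, 30 mm square column in the middle, shelf 104 (x) by 280 (y) mm, underside 199, top 205 mm up, railed. Origin under its middle. A bottle stands over each 50 mm view hole at y = +85 and -85 mm. Below the shelf only the column is in the way: bring the mirror in from the outer end of the place, handle sticking out beyond that end
- camera: white bench camera with black lens on a mast with a round 84 mm foot, fixed, 290 mm high, on the robot's side of the stand before one of its two places. Seen from above it looks along its own +x (also the stand's +x), through the middle of that place; its head slants 30 degrees below level. Origin on the table straight below the lens's front face; the mast stands 43 mm behind it. z up
- lens (a point): middle of the lens's front face, 235 mm above the table. x is the line of sight, 30 degrees below level; y level, to the left of it; z square to both. The line of sight meets the vertical below the dot 165 to 205 mm ahead of the lens (measured level), so 117 to 140 mm above the table; a glass there tipped 30 degrees from face-up towards the lens turns it straight up
- amber_bottle: full amber reagent bottle with black cap, loose, 72 mm diameter, 156 mm high, 0.6 kg, on one of the stand's places. Origin at the middle of its base
- white_bottle: full white reagent bottle with blue cap, of the same size and mass, on the other place. Origin at the middle of its base
- amber_bottle_dot (a point): green dot, 18 mm diameter, at the middle of the underside of the amber bottle's base, 205 mm above the table
- white_bottle_dot (a point): green dot, 18 mm diameter, at the middle of the underside of the white bottle's base, 205 mm above the table
- jar: capped sample jar, loose, 57 mm diameter, 66 mm high, before the stand's other place (where the camera is not). Origin at the middle of its base. To be left alone
- crate: blue crate 100 x 130 mm with capped vials, 59 mm high over all, loose, on the side of the table where the rest is not. Origin under its middle. To be left alone
Things that resemble listed ones, but are neither listed nor needed, are in the scene too. What is shaped like the rest but pink is not meant.

How it is judged:
By the outcome, as a careful person would: the job done as asked, in the order asked, and still so for the second after the job is handed in, while the arm keeps its last pose, push and grip.
It also fails if it takes over 58 s, if anything falls off the work surface, if the arm or the gripper's body presses on something with over 40 N, if the wrist force passes 120 N, or if a joint passes its speed limit or range.

## Working session

There is one attempt and no reset: what is moved stays moved. The work goes in short steps, Python scripts to look and compute and a tool call to move; the robot and the scene stay as the last step left them, time stands still between calls to the robot, and variables do not carry over. Pictures are saved under pics/ and viewed, and the job is handed in when it is done.

Besides the shell and the picture viewer there is one more tool, called after ">>>" as name(argument=value, ...) on one line, values as JSON. step_arm: Moves the arm, as the interface text tells. Its arguments: {"type":"object","properties":{"series":{"type":"array"},"squeeze":{"type":"number"}},"required":["series"]}

```bash
ls; mkdir -p pics
python3 - <<'E'
from cell import observe, eyes, arm
import cv2
print(observe())
for n in ("side","top","wrist"):
    p=eyes.camera_params(n); print(n,p)
    im,d=eyes.get_image(n)
    cv2.imwrite(f"pics/{n}0.png",im[:,:,::-1])
    import numpy as np; np.save(f"pics/{n}0.npy",d);
E
```

```text
pics
{'clock': 0.0, 'joints': array([-1.26360298,  0.43522327,  0.02496597,  1.57411419, -0.01160887,
        1.13403287, -0.07506118]), 'dq': array([-1.53902874e-04, -6.41965450e-04, -6.71276656e-04,  1.30562263e-03,
       -3.68831349e-04, -4.70285131e-05,  8.40194289e-04]), 'joint_efforts': array([-1.08710599e-03, -6.67866254e+01,  9.84408706e-01, -3.14431107e+01,
       -6.05298160e-02,  4.36273345e-02,  1.49655743e-04]), 'position': array([0.24885423, 0.57276155, 0.2399381 ]), 'ee_rot': array([-6.39210840e-01, -3.07567339e+00,  2.54554271e-03]), 'force': array([-0.26379835, -0.13764633, -0.03341829]), 'ft_torque': array([ 0.02962565, -0.02399438, -0.0079418 ]), 'width': 0.9951113652471507}
side {'intrinsics': array([[437.11803525,   0.        , 321.59099567],
       [  0.        , 437.11803525, 238.64873766],
       [  0.        ,   0.        ,   1.        ]]), 'position': array([-0.11795145, -0.70157227,  0.80620098]), 'attitude': array([-2.0720896 ,  0.81163364, -0.42662301])}
top {'intrinsics': array([[474.7085588 ,   0.        , 317.26068089],
       [  0.        , 474.7085588 , 239.36057781],
       [  0.        ,   0.        ,   1.        ]]), 'position': array([ 0.28681878, -0.05590382,  1.1593997 ]), 'attitude': array([-2.10230017,  2.14311093, -0.17570037])}
wrist {'intrinsics': array([[352.31874758,   0.        , 318.8660546 ],
       [  0.        , 352.31874758, 240.04000785],
       [  0.        ,   0.        ,   1.        ]]), 'position': array([0.18104936, 0.60442216, 0.38386112]), 'attitude': array([2.42013834, 1.58765217, 0.22612499])}
```

View pics/side0.png

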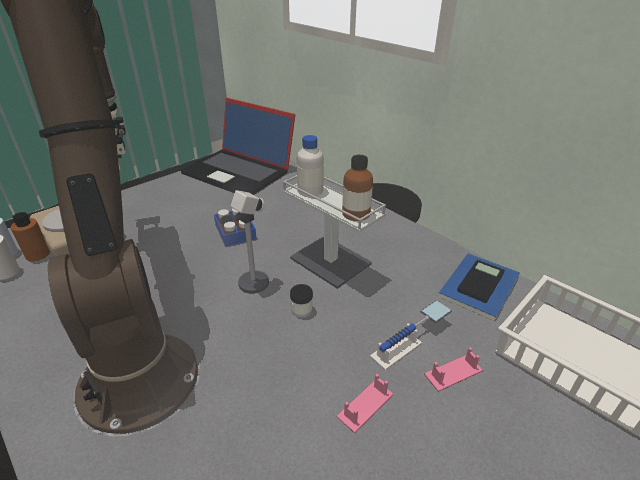

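View pics/top0.png

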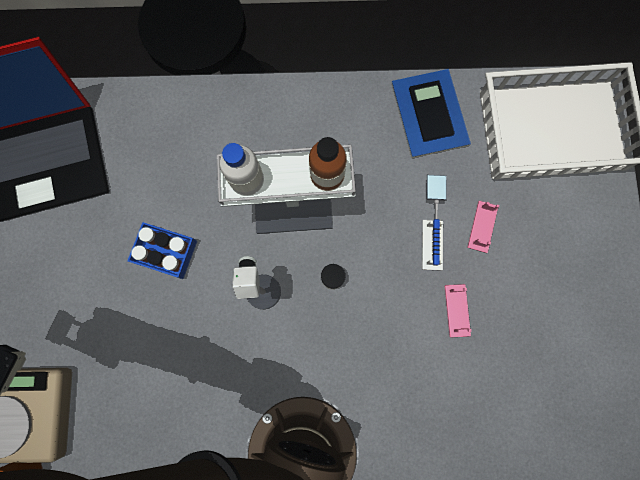

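View pics/wrist0.png

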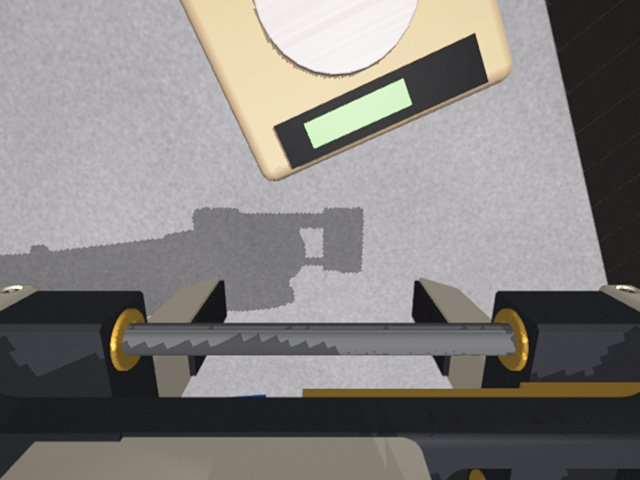

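The camera stands before the white bottle (left place, top px ~(240,170)). The mirror lies in the white rest at top px ~(436,240). The pink rests at (483,227) and (457,310) are decoys. Next I'll take a close crop and measure.

```bash
cat > h.py <<'E'
import numpy as np, cv2
from scipy.spatial.transform import Rotation as R
def ray(p,u,v):
    d=np.linalg.inv(p["intrinsics"])@np.array([u,v,1.0])
    return np.array(p["position"]), R.from_rotvec(p["attitude"]).as_matrix()@d
def onz(p,u,v,z):
    o,d=ray(p,u,v); return o+d*(z-o[2])/d[2]
def proj(p,X):
    c=R.from_rotvec(p["attitude"]).as_matrix().T@(np.asarray(X)-p["position"]); q=p["intrinsics"]@c; return q[:2]/q[2]
def tri(p1,a,p2,b):
    o1,d1=ray(p1,*a);o2,d2=ray(p2,*b)
    s,_,_,_=np.linalg.lstsq(np.c_[d1,-d2],o2-o1,rcond=None)
    A=o1+s[0]*d1;B=o2+s[1]*d2
    return (A+B)/2,np.linalg.norm(A-B)
E
python3 - <<'E'
import cv2
t=cv2.imread('pics/top0.png'); s=cv2.imread('pics/side0.png')
cv2.imwrite('pics/c1.png',cv2.resize(t[130:330,200:340],None,fx=3.5,fy=3,interpolation=cv2.INTER_CUBIC)[:600])
cv2.imwrite('pics/c2.png',cv2.resize(t[160:290,400:510],None,fx=4.5,fy=4.5,interpolation=cv2.INTER_CUBIC))
cv2.imwrite('pics/c3.png',cv2.resize(s[180:360,200:400],None,fx=3.3,fy=3.3,interpolation=cv2.INTER_CUBIC))
cv2.imwrite('pics/c4.png',cv2.resize(s[280:430,330:490],None,fx=4,fy=4,interpolation=cv2.INTER_CUBIC))
E
```

```text
(no output)
```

View pics/c1.png

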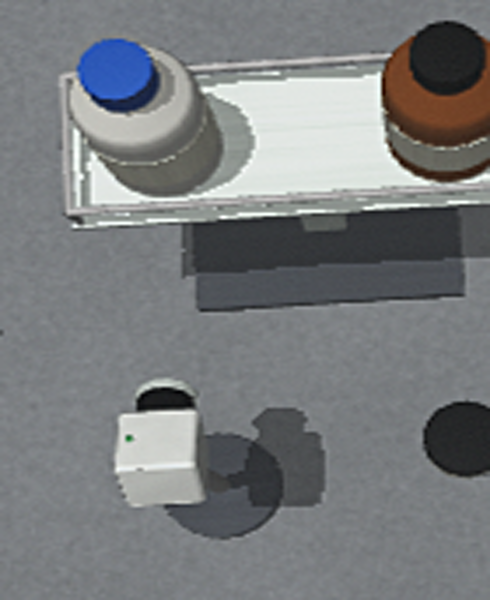

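View pics/c2.png

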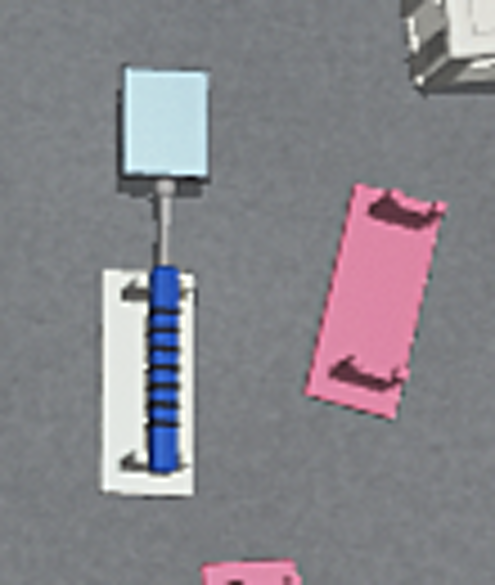

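View pics/c3.png

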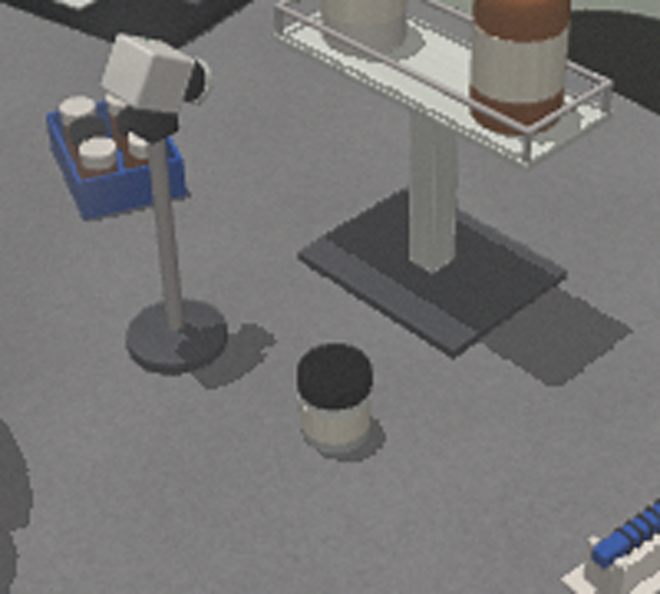

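View pics/c4.png

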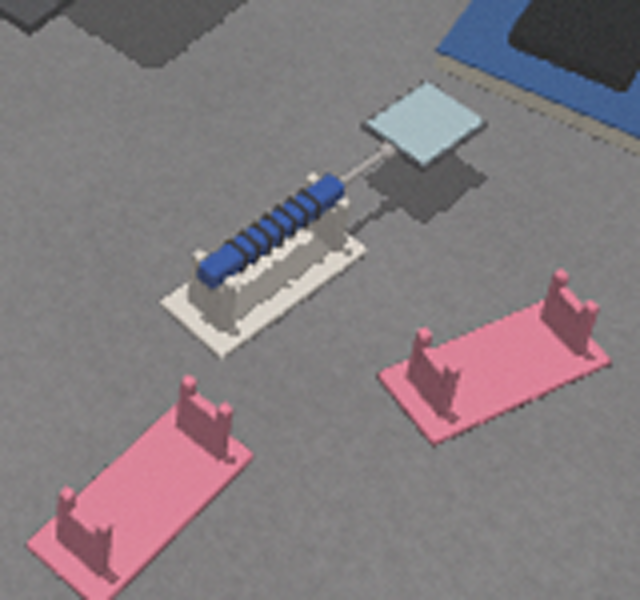

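```bash
cat > m.py <<'E'
from h import *
from cell import eyes
T=eyes.camera_params("top");S=eyes.camera_params("side")
t=cv2.imread('pics/top0.png');s=cv2.imread('pics/side0.png')
dt=np.load('pics/top0.npy')
def blob(img,lo,hi,roi):
    x0,y0,x1,y1=roi
    m=cv2.inRange(cv2.cvtColor(img,cv2.COLOR_BGR2HSV),lo,hi)[y0:y1,x0:x1]
    n,l,st,c=cv2.connectedComponentsWithStats(m); k=1+np.argmax(st[1:,4])
    mm=(l==k).astype(np.uint8); cs,_=cv2.findContours(mm,cv2.RETR_EXTERNAL,cv2.CHAIN_APPROX_NONE)
    c=max(cs,key=cv2.contourArea)+np.array([x0,y0]); return c.astype(np.float32)
B=((105,120,40),(130,255,255))
print("H")
for nm,im,P,roi in(("top",t,T,(420,205,450,275)),("side",s,S,(370,315,425,360))):
    c=blob(im,*B,roi)[:,0]
    hull=cv2.minAreaRect(c); print(nm,hull)
    pts=np.array([onz(P,u,v,.050) for u,v in cv2.boxPoints(hull)]); print(pts.round(4).tolist(), pts.mean(0).round(4))
print("glass top")
c=blob(t,((85,25,120)),((110,120,255)),(422,170,452,205)); r=cv2.minAreaRect(c);print(r)
g=np.array([onz(T,u,v,.0455) for u,v in cv2.boxPoints(r)]);print(g.round(4).tolist(),g.mean(0))
print("glass side")
c=blob(s,((85,25,120)),((110,120,255)),(415,295,455,325)); r=cv2.minAreaRect(c)
M=cv2.moments(c); print(onz(S,M['m10']/M['m00'],M['m01']/M['m00'],.0455))
print("white cap")
for nm,im,P,roi in(("top",t,T,(215,135,260,175)),("side",s,S,(295,130,325,155))):
    c=blob(im,*B,roi); M=cv2.moments(c); e=cv2.fitEllipse(c)
    print(nm,e, [onz(P,e[0][0],e[0][1],z).round(4) for z in(.345,.361)], cv2.boundingRect(c))
E
python3 m.py
```

```text
H
top ((436.0, 255.0), (18.0, 6.0), 90.0)
[[0.4646, -0.3167, 0.05], [0.4643, -0.3308, 0.05], [0.4216, -0.3281, 0.05], [0.4218, -0.3141, 0.05]] [ 0.4431 -0.3224  0.05  ]
side ((384.6153564453125, 345.9230651855469), (6.656403064727783, 11.094003677368164), 56.3099365234375)
[[0.4196, -0.3168, 0.05], [0.4483, -0.3192, 0.05], [0.4421, -0.3351, 0.05], [0.4138, -0.3325, 0.05]] [ 0.431  -0.3259  0.05  ]
glass top
((436.5, 186.5), (23.0, 19.0), 90.0)
[[0.6406, -0.3138, 0.0455], [0.6396, -0.3599, 0.0455], [0.5819, -0.3561, 0.0455], [0.5829, -0.3104, 0.0455]] [ 0.61125238 -0.33506955  0.0455    ]
glass side
[ 0.6117271  -0.33611887  0.0455    ]
white cap
top ((233.21759033203125, 154.4029541015625), (20.727638244628906, 24.04366683959961), 150.21250915527344) [array([0.592 , 0.1019, 0.345 ]), array([0.586 , 0.0988, 0.361 ])] (222, 143, 23, 24)
side ((309.2466125488281, 140.87342834472656), (12.635298728942871, 13.311616897583008), 16.477685928344727) [array([0.6011, 0.1123, 0.345 ]), array([0.5762, 0.0841, 0.361 ])] (303, 135, 14, 14)
```

```bash
cat > m2.py <<'E'
from h import *
from cell import eyes
T=eyes.camera_params("top");S=eyes.camera_params("side")
t=cv2.imread('pics/top0.png');s=cv2.imread('pics/side0.png');dt=np.load('pics/top0.npy');ds=np.load('pics/side0.npy')
for nm,im,P,(x0,y0,x1,y1) in(("top",t,T,(425,210,448,268)),("side",s,S,(374,320,420,356))):
    m=cv2.inRange(cv2.cvtColor(im,cv2.COLOR_BGR2HSV),(105,100,30),(130,255,255))
    z=np.zeros_like(m); z[y0:y1,x0:x1]=m[y0:y1,x0:x1]; z=cv2.morphologyEx(z,cv2.MORPH_CLOSE,np.ones((7,7)))
    pts=np.argwhere(z)[:,::-1].astype(np.float32); r=cv2.minAreaRect(pts)
    w=np.array([onz(P,u,v,.048) for u,v in cv2.boxPoints(r)])
    print(nm,r,w.mean(0).round(4)); e=[np.linalg.norm(w[i]-w[i-1]) for i in range(4)]; print(np.round(e,4))
    a,b=[(w[i]-w[i-1]) for i in (0,1)]; a=a if np.linalg.norm(a)>np.linalg.norm(b) else b; print("yaw",np.degrees(np.arctan2(a[1],a[0])))
# foot disc of the camera, jar
print('mast foot px / dark')
g=cv2.cvtColor(t,cv2.COLOR_BGR2GRAY)
print(g[285:310,240:290:3])
# shelf corners white
for P,d,n,pts in((T,dt,'top',[(333,276),(245,270),(245,292),(246,263),(327,149),(236,155)]),):
    for u,v in pts:
        o,q=ray(P,u,v); print((u,v),(o+q*d[v,u]).round(3))
E
python3 m2.py
python3 - <<'E'
import cv2
t=cv2.imread('pics/top0.png'); s=cv2.imread('pics/side0.png')
cv2.imwrite('pics/c5.png',cv2.resize(t[250:312,225:295],None,fx=9,fy=9,interpolation=cv2.INTER_NEAREST))
cv2.imwrite('pics/c6.png',cv2.resize(s[130:300,225:395],None,fx=3.5,fy=3.5,interpolation=cv2.INTER_NEAREST))
cv2.imwrite('pics/c7.png',cv2.resize(t[138:238,210:365],None,fx=5,fy=5,interpolation=cv2.INTER_NEAREST))
E
```

```text
top ((436.0, 241.5), (45.0, 6.0), 90.0) [ 0.476  -0.3249  0.048 ]
[0.1083 0.0143 0.1083 0.014 ]
yaw -3.486273064664962
side ((397.3896179199219, 337.3387145996094), (6.9933929443359375, 41.87348175048828), 55.61965560913086) [ 0.4744 -0.3284  0.048 ]
[0.0175 0.1142 0.0191 0.1123]
yaw -4.125918990521463
mast foot px / dark
[[229 234 234 233 233 169  83  76  75  77  47  52  55  68  83  80  78]
 [159 211 200 189 175 146  83  76  80  79  49  53  54  51  80  81  80]
 [174 168 171 175 174 152  83  65  78  73  51  51  51  46  79  81  80]
 [176 176 177 176 172 161  81  63  75  50  54  53  50  48  77  77  75]
 [176 178 175 174 172 164  80  64  56  51  50  51  51  50  81  79  80]
 [178 177 174 172 170 170  77  67  64  53  51  52  51  51  80  80  75]
 [177 176 172 171 169 169  77  68  63  50  55  56  55  48  83  83  77]
 [177 172 173 170 170 170  76  68  66  55  83  58  52  51  80  78  79]
 [174 173 168 170 168 169  87  68  71  87  77  54  53  51  78  79  82]
 [174 171 169 168 170 172  97  82  88  85  79  52  55  50  79  81  80]
 [170 169 170 168 169 171 114  83  83  83  80  51  52  49  81  78 
[... 491 characters left out ...]
4 122 128]
 [131 124 127 124  79  81  82  83  84  84  84  85  82 130 128 126 129]
 [129 127 128 124  78  82  82  86  84  86  82  72 130 133 122 124 127]
 [126 128 127 125  80  80  83  84  81  82  85  50 127 132 128 125 127]
 [125 130 120 129 133  77  80  82  83  83  74  96 129 132 129 130 126]
 [126 123 126 126 131  73  78  82  85  80  61 133 127 131 126 131 131]
 [126 124 129 120 123 130  74  81  80  59 141 129 122 129 131 129 132]
 [125 126 127 129 132 127 135 103  77 135 126 132 125 126 133 126 132]]
(333, 276) [ 0.396 -0.079  0.067]
(245, 270) [0.39  0.091 0.273]
(245, 292) [0.349 0.09  0.273]
(246, 263) [0.405 0.091 0.259]
(327, 149) [ 0.593 -0.067  0.36 ]
(236, 155) [0.584 0.094 0.363]
```

View pics/c5.png

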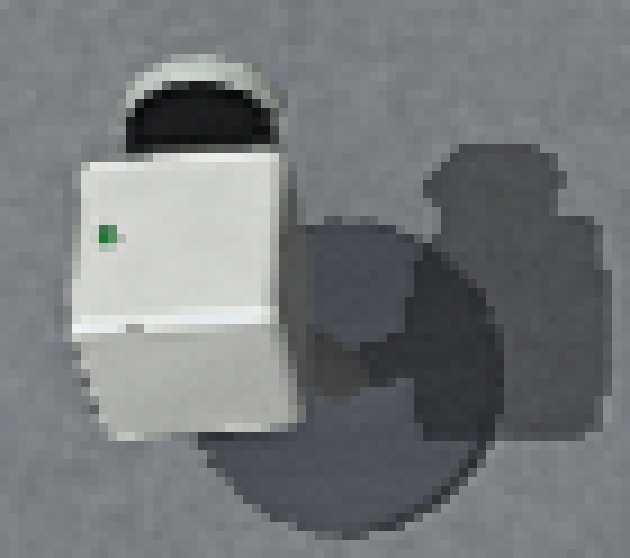

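View pics/c6.png

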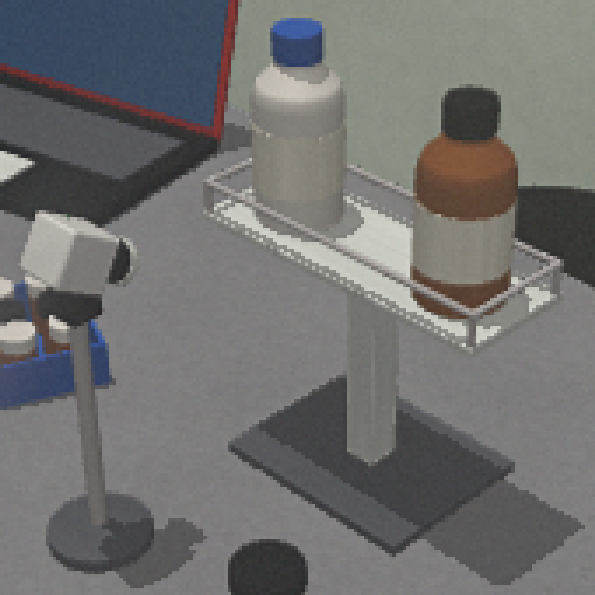

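View pics/c7.png

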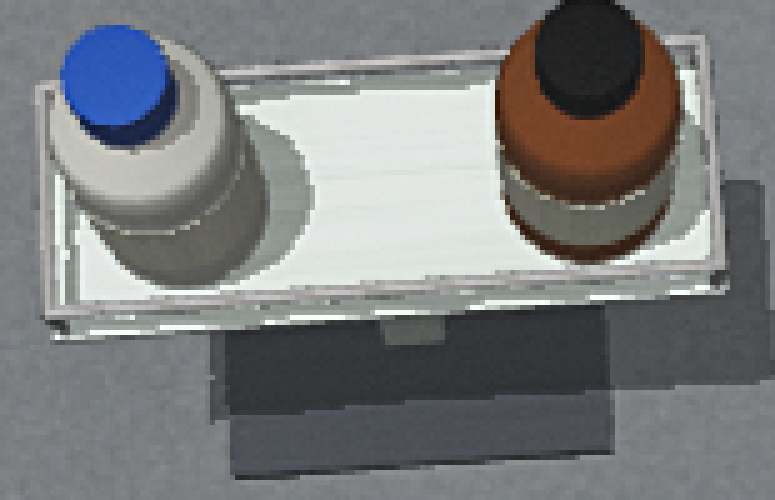

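```bash
cat > m3.py <<'E'
from h import *
from cell import eyes,observe
T=eyes.camera_params("top");S=eyes.camera_params("side")
f=lambda u,v,z:onz(T,u,v,z).round(4)
fs=lambda u,v,z:onz(S,u,v,z).round(4)
W=f(233,153.6,.361);A=f(327,150.6,.361)
print("caps top",W,A,"side:",fs(225+297/3.5,130+27/3.5,.361),fs(225+471/3.5,130+97/3.5,.361))
d=A-W;print("dist",np.linalg.norm(d),"yaw",np.degrees(np.arctan2(-d[0]*-1,-d[1]))," mid",(A+W)/2)
L=f(256.4,233.6,.01);Rr=f(332.4,228.4,.01);d=L-Rr
print("foot front",L,Rr,np.linalg.norm(d),"yaw",np.degrees(np.arctan2(-d[0],d[1])))
y=np.arctan2(-d[0],d[1]);ex=np.array([np.cos(y),np.sin(y),0]);ey=np.array([-np.sin(y),np.cos(y),0])
o=(L+Rr)/2+.075*ex; print("stand o",o,"place+",o+.085*ey,"place-",o-.085*ey)
# shelf rail corners, top rail height unknown: shelf lower front corners z=.199
a=f(210+52/5,138+340/5,.199);b=f(210+728/5,138+292/5,.199);d=a-b;print("shelf front",a,b,np.linalg.norm(d),np.degrees(np.arctan2(-d[0],d[1])), "o",(a+b)/2+.052*ex)
c=f(263.3,292,.008);print("camfoot",c,"lens",c+.043*ex,'side foot',fs(225+100/3.5,130+525/3.5,.008))
cs=f(228.5+20,258.5,.2);print("lens approx from top",f(247.3,257,.255))
l=c+.043*ex;p=o+.085*ey
print("lens->dot in cam frame",(p-l)@ex,(p-l)@ey)
r=R.from_rotvec(observe()['ee_rot']).as_matrix();print(r.round(3))
E
python3 m3.py
```

```text
caps top [0.5876 0.0992 0.361 ] [ 0.5893 -0.0673  0.361 ] side: [0.5909 0.0982 0.361 ] [ 0.5985 -0.0696  0.361 ]
dist 0.1665086784525059 yaw 0.5849816257534619  mid [0.58845 0.01595 0.361  ]
foot front [0.5108 0.1067 0.01  ] [ 0.52   -0.0812  0.01  ] 0.1881250913621041 yaw 2.803089697264696
stand o [0.59031026 0.01641777 0.01      ] place+ [0.58615345 0.10131607 0.01      ] place- [ 0.59446707 -0.06848053  0.01      ]
shelf front [0.5342 0.1555 0.199 ] [ 0.5488 -0.1271  0.199 ] 0.2829768895157341 2.957449844297094 o [0.59343778 0.01674299 0.199     ]
camfoot [0.3669 0.0896 0.008 ] lens [0.40984855 0.09170286 0.008     ] side foot [0.3735 0.0927 0.008 ]
lens approx from top [0.4175 0.0894 0.255 ]
lens->dot in cam frame 0.17656407597247498 0.0009797617343030305
[[-0.917  0.398 -0.   ]
 [ 0.398  0.917 -0.001]
 [-0.    -0.001 -1.   ]]
```

Candidates for the mirror:
- The blue-handled mirror in the white rest, top px (436,241). This is the one.
- The empty pink rests at (483,227) and (457,310), the blue notebook at (430,112) and the white basket at (560,120), none of which is wanted.

The close crop confirms a blue banded handle with a pale square head. The camera faces the white bottle, so its dot is at about (0.588, 0.100). I'll move over the mirror, passing above the camera and bottles.

>>> step_arm(series=[[[0.0918, 0, 0, 0.1, 0], [0.0918, 0, 0, 0.2, 0], [0.0918, 0, 0, 0.2, 0], [0.0918, 0, 0, 0.2, 0], [0.0918, 0, 0, 0.2, 0], [0.0918, 0.1, -0.45, 0.2, 10], [0.0918, 0.1, -0.45, 0.2, 10], [0.0918, 0.1, -0.45, 0.2, 10], [0.0918, 0.1, -0.45, 0.2, 10], [0.0918, 0.1, -0.45, 0.2, 10], [0.0918, 0.1, -0.45, 0.2, 10], [0.0918, 0.1, -0.45, 0.2, 10], [0.0918, 0.1, -0.45, 0.2, 10], [0.0918, 0.1, -0.45, 0.2, 10], [0.0918, 0.1, -0.45, 0.2, 10], [0.0918, 0.1, -0.45, 0.2, 10], [0.0918, 0.226, -0.9, 0.2, 19.8], [0.0918, 0.226, -0.9, 0.2, 19.8], [0.0918, 0.226, -0.9, 0.2, 19.8], [0.0918, 0.226, -0.9, 0.2, 19.8]]])

```text
clock: 1.82
position: [0.3914, -0.0308, 0.4402]
ee_rot: [0.1, 3.139, -0.001]
force: [2.2, 0.6, 0.5]
width: 1.002
```

>>> step_arm(series=[[[0.0918, 0.0836, -0.2957, 0, 0], [0.0918, 0.0836, -0.2957, 0, 0], [0.0918, 0.0836, -0.2957, 0, 0], [0.0918, 0.0836, -0.2957, 0, 0], [0.0918, 0.0836, -0.2957, 0, 0], [0.0918, 0.0836, -0.2957, 0, 0], [0.0918, 0.0836, -0.2957, 0, 0], [0.0918, 0.0836, -0.2957, -0.1, 0], [0.0918, 0.0836, -0.2957, -0.2, 0], [0.0918, 0.0836, -0.2957, -0.25, 0], [0.0918, 0.0836, -0.2957, -0.25, 0], [0.0918, 0.0836, -0.2957, -0.25, 0], [0.0918, 0.0836, -0.2957, -0.25, 0], [0.0918, 0.0836, -0.2957, -0.25, 0], [0.0918, 0.0836, -0.2957, -0.25, 0], [0.0918, 0.0836, -0.2957, -0.25, 0]]])

```text
clock: 3.15
position: [0.4756, -0.3274, 0.1923]
ee_rot: [0.1, 3.138, -0.003]
force: [0.3, -0.2, 0.1]
width: 1.003
```

Run:
```python
from h import *
from cell import observe,eyes
o=observe();print(o['clock'],o['joints'].round(3),o['position'].round(4),o['ee_rot'].round(3))
p=eyes.camera_params('wrist')
im,d=eyes.get_image('wrist');im=im[:,:,::-1].copy();cv2.imwrite('pics/w1.png',im)
m=cv2.inRange(cv2.cvtColor(im,cv2.COLOR_BGR2HSV),(108,130,40),(128,255,255)); m=cv2.morphologyEx(m,cv2.MORPH_CLOSE,np.ones((15,15)))
n,l,st,c=cv2.connectedComponentsWithStats(m);print(st[1:].tolist())
k=1+np.argmax(st[1:,4]);r=cv2.minAreaRect(np.argwhere(l==k)[:,::-1].astype(np.float32));print(r)
w=np.array([onz(p,u,v,.050) for u,v in cv2.boxPoints(r)]);print(w.round(4),w.mean(0))
```

```text
3.15 [-0.093  0.513  0.887  1.805 -0.457  1.04   2.475] [ 0.4756 -0.3274  0.1923] [ 1.000e-01  3.138e+00 -3.000e-03]
[[313, 166, 17, 125, 1942]]
((321.0, 228.0), (124.0, 16.0), 90.0)
[[ 0.4237 -0.3276  0.05  ]
 [ 0.4245 -0.3149  0.05  ]
 [ 0.5318 -0.3209  0.05  ]
 [ 0.5309 -0.335   0.05  ]] [ 0.47771823 -0.32461338  0.05      ]
```

View pics/w1.png

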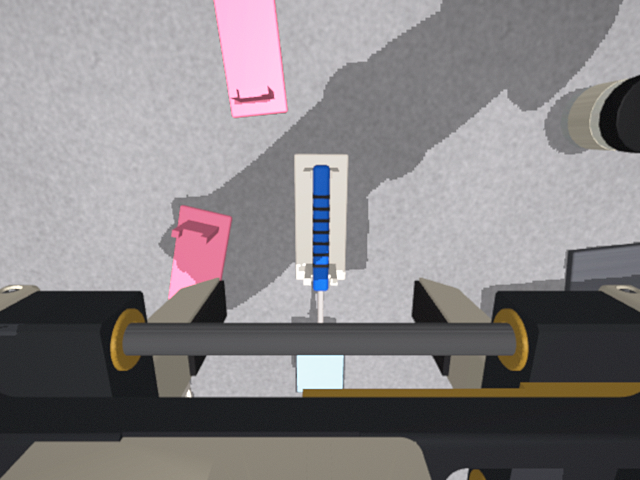

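>>> step_arm(series=[[[0.0918, 0.0014, 0.0012, -0.04, 0], [0.0918, 0.0014, 0.0012, -0.08, 0], [0.0918, 0.0014, 0.0012, -0.11, 0], [0.0918, 0.0014, 0.0012, -0.135, 0], [0.0918, 0.0014, 0.0012, -0.148, 0], [0.0918, 0.0014, 0.0012, -0.1543, 0], [0.0918, 0.0014, 0.0012, -0.1543, 0], [0.0918, 0.0014, 0.0012, -0.1543, 0], [0.03, 0.0014, 0.0012, -0.1543, 0], [0.03, 0.0014, 0.0012, -0.1543, 0], [0.03, 0.0014, 0.0012, -0.1543, 0], [0.0, 0.0014, 0.0012, -0.1543, 0], [0.0, 0.0014, 0.0012, -0.1543, 0], [0.0, 0.0014, 0.0012, -0.1543, 0], [0.0, 0.0014, 0.0012, -0.1543, 0], [0.0, 0.0014, 0.0012, -0.1543, 0]]], squeeze=35)

```text
clock: 4.53
position: [0.4774, -0.3264, 0.0386]
ee_rot: [0.1, 3.137, -0.004]
force: [-0.7, -0.4, -0.4]
width: 0.469
```

>>> step_arm(series=[[[0.0, 0, 0, 0, 0], [0.0, 0, 0, 0, 0], [0.0, 0, 0, 0, 0], [0.0, 0, 0, 0, 0], [0.0, 0, 0, 0, 0], [0.0, 0, 0, 0, 0], [0.0, 0, 0, 0, 0]]])

```text
clock: 5.12
position: [0.4774, -0.3264, 0.0385]
ee_rot: [0.1, 3.137, -0.004]
force: [-0.5, -0.9, -1.6]
width: 0.147
```

>>> step_arm(series=[[[0.0, 0, 0, 0.0, 0], [0.0, 0, 0, 0.01, 0], [0.0, 0, 0, 0.03, 0], [0.0, 0, 0, 0.06, 0], [0.0, 0, 0, 0.1, 0], [0.0, 0, 0, 0.14, 0], [0.0, 0, 0, 0.18, 0], [0.0, 0, 0, 0.22, 0], [0.0, 0, 0, 0.25, 0], [0.0, 0, 0, 0.27, 0], [0.0, 0, 0, 0.27, 0]]])

```text
clock: 6.03
position: [0.4781, -0.3282, 0.3136]
ee_rot: [0.101, 3.13, -0.008]
force: [0.5, -0.7, -1.7]
width: 0.149
```

Run:
```python
from h import *
from cell import observe,eyes
o=observe();print(o['clock'],o['joints'].round(3),o['position'].round(4),o['ee_rot'].round(3),o['force'],o['width'])
for n in('wrist','side'):
    im,d=eyes.get_image(n);cv2.imwrite(f'pics/{n}2.png',im[:,:,::-1])
```

```text
6.0333 [-0.162  0.403  0.971  1.637 -0.348  1.275  2.379] [ 0.4781 -0.3282  0.3136] [ 0.101  3.13  -0.008] [ 0.46712742 -0.72473427 -1.73204691] 0.1494069796496158
```

View pics/wrist2.png

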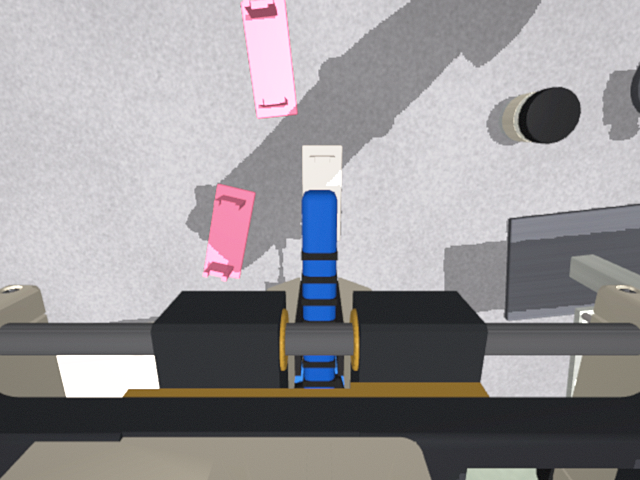

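View pics/side2.png

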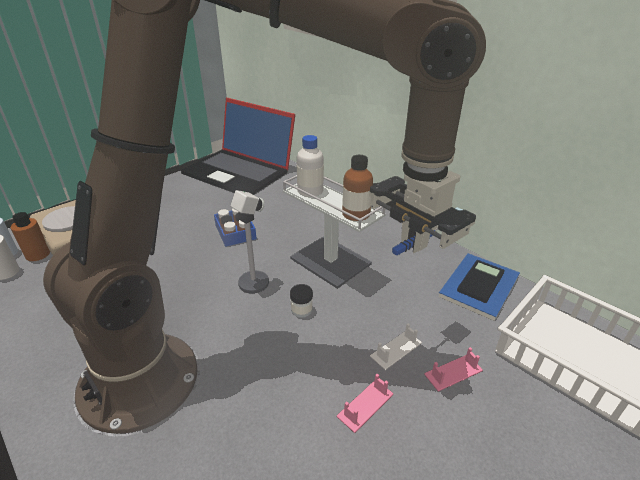

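Grasp is good: opening ~13.7 mm, the handle is square between the pads, and the mirror is clear of the rest. Rows can only turn about z, so the 30° tip has to come from somewhere else. Past its tool-down reach the arm must lean the fingers outward, and each call keeps the lean it starts with. I'll turn the handle tangential (head to the right), rise, and test this in free air.

>>> step_arm(series=[[[0.0, 0, 0, 0.04, -7], [0.0, 0.02, 0, 0.08, -14], [0.0, 0.04, 0, 0.12, -21], [0.0, 0.06, 0.01, 0.15, -28], [0.0, 0.08, 0.02, 0.18, -35], [0.0, 0.1, 0.02, 0.2, -42], [0.0, 0.12, 0.02, 0.22, -49], [0.0, 0.12, 0.02, 0.24, -56], [0.0, 0.12, 0.02, 0.25, -63], [0.0, 0.12, 0.02, 0.25, -70], [0.0, 0.12, 0.02, 0.25, -77], [0.0, 0.12, 0.02, 0.25, -84], [0.0, 0.12, 0.02, 0.25, -91], [0.0, 0.12, 0.02, 0.25, -98], [0.0, 0.12, 0.02, 0.25, -105], [0.0, 0.12, 0.02, 0.25, -111], [0.0, 0.12, 0.02, 0.25, -111], [0.0, 0.12, 0.02, 0.25, -111]]])

```text
clock: 7.63
position: [0.5974, -0.3065, 0.5577]
ee_rot: [-2.641, -1.699, 0.009]
force: [0.6, 0.0, -1.4]
width: 0.149
```

```bash
cat > st.py <<'E'
from h import *
from cell import observe
o=observe();r=R.from_rotvec(o['ee_rot']).as_matrix()
a=r[:,2];p=o['position']
print(round(o['clock'],2),'j',o['joints'].round(3),'p',p.round(4),'w',round(o['width'],3),'f',o['force'].round(1))
print('tool z',a.round(4),'lean',np.degrees(np.arccos(-a[2])).round(2),'lean az',np.degrees(np.arctan2(a[1],a[0])).round(1),'tool y',r[:,1].round(4),'az',np.degrees(np.arctan2(r[1,1],r[0,1])).round(2),'pos az',np.degrees(np.arctan2(p[1],p[0])).round(1))
E
python3 st.py
```

```text
7.63 j [ 0.015  0.608  1.054  0.744 -0.571  1.999  0.293] p [ 0.5974 -0.3065  0.5577] w 0.149 f [ 0.6  0.  -1.4]
tool z [-0.0056 -0.0019 -1.    ] lean 0.34 lean az -161.3 tool y [ 0.9101 -0.4144 -0.0043] az -24.48 pos az -27.2
```

j6 is already at its 2.0 limit, so a further outward and upward shift should show whether it leans.

>>> step_arm(series=[[[0.0, 0.018, -0.009, 0.0, 0], [0.0, 0.036, -0.018, 0.02, 0], [0.0, 0.054, -0.027, 0.04, 0], [0.0, 0.054, -0.027, 0.04, 0], [0.0, 0.054, -0.027, 0.04, 0]]])

```text
clock: 8.05
position: [0.6353, -0.3235, 0.5684]
ee_rot: [2.611, 1.693, 0.026]
force: [0.2, 0.5, -0.7]
width: 0.15
```

```bash
python3 st.py
```

```text
8.05 j [ 0.306  0.607  0.303  0.513 -0.191  2.002  0.05 ] p [ 0.6353 -0.3235  0.5684] w 0.15 f [ 0.2  0.5 -0.7]
tool z [ 0.0303 -0.0158 -0.9994] lean 1.96 lean az -27.5 tool y [ 0.9125 -0.4077  0.0341] az -24.07 pos az -27.0
```

>>> step_arm(series=[[[0.0, 0.009, -0.005, 0.01, 0], [0.0, 0.018, -0.009, 0.02, 0], [0.0, 0.027, -0.014, 0.03, 0], [0.0, 0.036, -0.018, 0.04, 0], [0.0, 0.045, -0.023, 0.05, 0], [0.0, 0.054, -0.027, 0.06, 0], [0.0, 0.054, -0.027, 0.06, 0]]])

```text
clock: 8.63
position: [0.6553, -0.3331, 0.5761]
ee_rot: [2.576, 1.671, 0.061]
force: [0.2, -1.1, -1.1]
width: 0.146
```

```bash
python3 st.py
```

```text
8.63 j [ 0.316  0.642  0.318  0.432 -0.215  2.002  0.047] p [ 0.6553 -0.3331  0.5761] w 0.146 f [ 0.2 -1.1 -1.1]
tool z [ 0.0712 -0.0372 -0.9968] lean 4.61 lean az -27.6 tool y [ 0.9102 -0.4062  0.0802] az -24.05 pos az -26.9
```

>>> step_arm(series=[[[0.0, 0.018, -0.009, 0.03, 0], [0.0, 0.036, -0.018, 0.06, 0], [0.0, 0.054, -0.027, 0.09, 0], [0.0, 0.07, -0.035, 0.12, 0], [0.0, 0.08, -0.04, 0.15, 0], [0.0, 0.09, -0.045, 0.18, 0], [0.0, 0.1, -0.05, 0.21, 0], [0.0, 0.1, -0.05, 0.24, 0], [0.0, 0.1, -0.05, 0.27, 0], [0.0, 0.1, -0.05, 0.3, 0]]])

```text
clock: 9.47
position: [0.6408, -0.3253, 0.611]
ee_rot: [2.542, 1.649, 0.095]
force: [-0.2, 0.2, -1.1]
width: 0.146
```

```bash
python3 st.py
```

```text
9.47 j [ 0.304  0.591  0.328  0.436 -0.212  2.002  0.046] p [ 0.6408 -0.3253  0.611 ] w 0.146 f [-0.2  0.2 -1.1]
tool z [ 0.1124 -0.0581 -0.992 ] lean 7.27 lean az -27.3 tool y [ 0.906  -0.4041  0.1263] az -24.04 pos az -26.9
```

Each call past the boundary adds about 2.65° of outward lean in the wanted direction, so I can control it. I'll repeat this, with a −4° spin to line the lean up with the jaw axis.

>>> step_arm(series=[[[0.0, 0.018, -0.009, 0.02, -2], [0.0, 0.036, -0.018, 0.04, -4], [0.0, 0.05, -0.025, 0.06, -4], [0.0, 0.05, -0.025, 0.06, -4], [0.0, 0.05, -0.025, 0.06, -4]]])

```text
clock: 9.88
position: [0.658, -0.3341, 0.6197]
ee_rot: [2.561, 1.539, 0.124]
force: [0.1, -0.1, -0.6]
width: 0.145
```

>>> step_arm(series=[[[0.0, 0.018, -0.009, 0.02, 0], [0.0, 0.036, -0.018, 0.04, 0], [0.0, 0.05, -0.025, 0.06, 0], [0.0, 0.05, -0.025, 0.06, 0], [0.0, 0.05, -0.025, 0.06, 0]]])

```text
clock: 10.3
position: [0.6733, -0.342, 0.6284]
ee_rot: [2.528, 1.519, 0.157]
force: [-0.1, -0.7, -1.1]
width: 0.149
```

```bash
python3 st.py
```

```text
10.3 j [ 0.314  0.654  0.422  0.289 -0.304  2.002 -0.021] p [ 0.6733 -0.342   0.6284] w 0.149 f [-0.1 -0.7 -1.1]
tool z [ 0.1861 -0.1058 -0.9768] lean 12.36 lean az -29.6 tool y [ 0.8629 -0.4578  0.2139] az -27.95 pos az -26.9
```

>>> step_arm(series=[[[0.0, 0, 0, 0.03, 0], [0.0, 0, 0, 0.06, 0], [0.0, 0, 0, 0.09, 0], [0.0, 0, 0, 0.09, 0], [0.0, 0, 0, 0.09, 0]]])

```text
clock: 10.72
position: [0.6451, -0.328, 0.6734]
ee_rot: [2.491, 1.498, 0.192]
force: [0.3, -0.5, -1.3]
width: 0.149
```

>>> step_arm(series=[[[0.0, 0, 0, 0.03, 0], [0.0, 0, 0, 0.06, 0], [0.0, 0, 0, 0.09, 0], [0.0, 0, 0, 0.09, 0], [0.0, 0, 0, 0.09, 0]]])

```text
clock: 11.13
position: [0.6189, -0.3151, 0.7123]
ee_rot: [2.454, 1.477, 0.226]
force: [-0.6, -0.7, -1.5]
width: 0.15
```

```bash
python3 st.py
```

```text
11.13 j [ 0.276  0.508  0.421  0.34  -0.26   2.002 -0.018] p [ 0.6189 -0.3151  0.7123] w 0.15 f [-0.6 -0.7 -1.5]
tool z [ 0.2683 -0.147  -0.952 ] lean 17.81 lean az -28.7 tool y [ 0.8415 -0.4454  0.3059] az -27.89 pos az -27.0
```

>>> step_arm(series=[[[0.0, 0.01, -0.005, 0.03, 0], [0.0, 0.02, -0.01, 0.06, 0], [0.0, 0.03, -0.015, 0.09, 0], [0.0, 0.03, -0.015, 0.09, 0], [0.0, 0.03, -0.015, 0.09, 0]]])

```text
clock: 11.55
position: [0.6165, -0.3141, 0.7338]
ee_rot: [2.419, 1.456, 0.257]
force: [0.8, -0.3, -1.3]
width: 0.149
```

>>> step_arm(series=[[[0.0, 0.01, -0.005, 0.03, 0], [0.0, 0.02, -0.01, 0.06, 0], [0.0, 0.03, -0.015, 0.09, 0], [0.0, 0.03, -0.015, 0.09, 0], [0.0, 0.03, -0.015, 0.09, 0]]])

```text
clock: 11.97
position: [0.6138, -0.313, 0.7548]
ee_rot: [2.384, 1.434, 0.287]
force: [0.3, 1.1, -1.5]
width: 0.148
```

>>> step_arm(series=[[[0.0, 0.01, -0.005, 0.03, 0], [0.0, 0.02, -0.01, 0.06, 0], [0.0, 0.03, -0.015, 0.09, 0], [0.0, 0.03, -0.015, 0.09, 0], [0.0, 0.03, -0.015, 0.09, 0]]])

```text
clock: 12.38
position: [0.6113, -0.312, 0.7747]
ee_rot: [2.35, 1.414, 0.315]
force: [-0.7, 0.1, -1.0]
width: 0.147
```

>>> step_arm(series=[[[0.0, 0.01, -0.005, 0.03, 0], [0.0, 0.02, -0.01, 0.06, 0], [0.0, 0.03, -0.015, 0.09, 0], [0.0, 0.03, -0.015, 0.09, 0], [0.0, 0.03, -0.015, 0.09, 0]]])

```text
clock: 12.8
position: [0.6086, -0.3109, 0.7937]
ee_rot: [2.317, 1.394, 0.342]
force: [0.3, -0.5, -0.4]
width: 0.149
```

```bash
python3 st.py
```

```text
12.8 j [ 0.279  0.485  0.584  0.193 -0.416  2.002 -0.021] p [ 0.6086 -0.3109  0.7937] w 0.149 f [ 0.3 -0.5 -0.4]
tool z [ 0.4109 -0.2209 -0.8845] lean 27.81 lean az -28.3 tool y [ 0.7817 -0.4139  0.4665] az -27.9 pos az -27.1
```

>>> step_arm(series=[[[0.0, 0.01, -0.005, 0.03, 0], [0.0, 0.02, -0.01, 0.06, 0], [0.0, 0.03, -0.015, 0.09, 0], [0.0, 0.03, -0.015, 0.09, 0], [0.0, 0.03, -0.015, 0.09, 0]]])

```text
clock: 13.22
position: [0.6058, -0.3098, 0.8116]
ee_rot: [2.285, 1.374, 0.367]
force: [-0.4, -0.3, -2.2]
width: 0.147
```

```bash
python3 st.py
cat > mir.py <<'E'
from h import *
# mirror pose from TCP assuming flush grasp: mirror grip at grasp point; mirror z = -tool z, mirror x: x_m = tool x * s
def pose(o,s=None):
    r=R.from_rotvec(o['ee_rot']).as_matrix()
    g=o['position']-0.005*r[:,2]
    ym=r[:,1]; zm=-r[:,2]; xm=np.cross(ym,zm)
    org=g+0.135*xm+0.0025*zm
    return g,xm,ym,zm,org
if __name__=='__main__':
    from cell import observe
    o=observe();g,x,y,z,c=pose(o)
    print('grip',g.round(4),'xm',x.round(4),'n',z.round(4),'org',c.round(4))
E
python3 mir.py
python3 - <<'E'
from h import *
from cell import eyes
for n in('side','top'):
    im,d=eyes.get_image(n);cv2.imwrite(f'pics/{n}3.png',im[:,:,::-1])
E
```

```text
13.22 j [ 0.285  0.484  0.655  0.156 -0.49   2.002 -0.023] p [ 0.6058 -0.3098  0.8116] w 0.147 f [-0.4 -0.3 -2.2]
tool z [ 0.4422 -0.2371 -0.865 ] lean 30.12 lean az -28.2 tool y [ 0.7644 -0.4049  0.5018] az -27.91 pos az -27.1
grip [ 0.6036 -0.3086  0.816 ] xm [-0.4692 -0.8831  0.0022] n [-0.4422  0.2371  0.865 ] org [ 0.5392 -0.4272  0.8184]
```

View pics/side3.png

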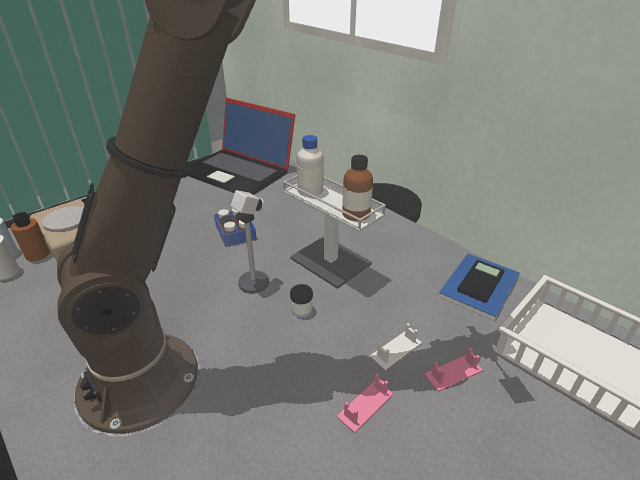

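View pics/top3.png

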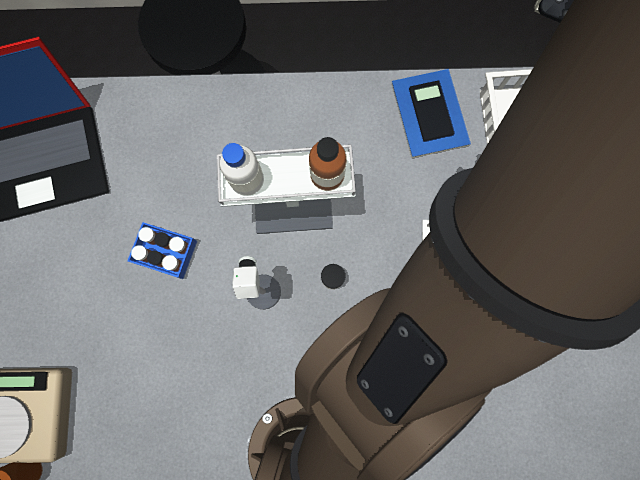

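Lean is 30.1° and the handle is level to 0.1°. Now I'll swing high over to the outer (+y) side of the stand, spinning +30.8°.

>>> step_arm(series=[[[0.0, 0.0, 0.02, -0.02, 1], [0.0, 0.0, 0.055, -0.04, 3], [0.0, 0.0, 0.09, -0.06, 6], [0.0, 0.0, 0.125, -0.08, 9], [0.0, 0.0, 0.16, -0.1, 12], [0.0, 0.0, 0.195, -0.11, 15], [0.0, 0.0, 0.23, -0.12, 18], [0.0, 0.0, 0.265, -0.13, 21], [0.0, 0.0, 0.3, -0.14, 23], [0.0, 0.0, 0.335, -0.15, 25], [0.0, -0.005, 0.37, -0.15, 27], [0.0, -0.01, 0.405, -0.15, 28], [0.0, -0.015, 0.44, -0.15, 29], [0.0, -0.02, 0.475, -0.16, 30], [0.0, -0.025, 0.51, -0.17, 30.8], [0.0, -0.025, 0.545, -0.18, 30.8], [0.0, -0.025, 0.58, -0.19, 30.8], [0.0, -0.026, 0.615, -0.2, 30.8], [0.0, -0.026, 0.655, -0.21, 30.8], [0.0, -0.026, 0.655, -0.21, 30.8]]])

```text
clock: 14.98
position: [0.5766, 0.3556, 0.5949]
ee_rot: [1.872, 1.994, 0.523]
force: [-1.5, 1.1, -3.4]
width: 0.147
```

```bash
python3 st.py; python3 mir.py
```

```text
14.98 j [-0.999  0.187  0.246  1.192  0.291  1.373 -0.704] p [0.5766 0.3556 0.5949] w 0.147 f [-1.5  1.1 -3.4]
tool z [ 0.4943  0.0259 -0.8689] lean 29.67 lean az 3.0 tool y [0.8671 0.0562 0.495 ] az 3.71 pos az 31.7
grip [0.5741 0.3555 0.5992] xm [ 0.0617 -0.9981  0.0053] n [-0.4943 -0.0259  0.8689] org [0.5812 0.2207 0.6021]
```

>>> step_arm(series=[[[0.0, 0, 0, -0.035, 0], [0.0, 0, 0, -0.07, 0], [0.0, 0, 0, -0.105, 0], [0.0, 0, 0, -0.14, 0], [0.0, 0, 0, -0.175, 0], [0.0, 0, 0, -0.21, 0], [0.0, 0, 0, -0.245, 0], [0.0, 0, 0, -0.28, 0], [0.0, 0, 0, -0.315, 0], [0.0, 0, 0, -0.34, 0], [0.0, 0, 0, -0.36, 0], [0.0, 0, 0, -0.36, 0], [0.0, 0, 0, -0.36, 0], [0.0, 0, 0, -0.36, 0]]])

```text
clock: 16.15
position: [0.5771, 0.3562, 0.2362]
ee_rot: [1.872, 1.994, 0.525]
force: [0.2, 0.2, 0.1]
width: 0.15
```

```bash
python3 st.py; python3 mir.py
python3 - <<'E'
from h import *
from cell import eyes
for n in('side','top','wrist'):
    print(n,eyes.camera_params(n)['position'])
    im,d=eyes.get_image(n);cv2.imwrite(f'pics/{n}4.png',im[:,:,::-1]);np.save(f'pics/{n}4.npy',d)
E
```

```text
16.15 j [-1.02   0.334  0.268  1.889  0.467  0.583 -1.069] p [0.5771 0.3562 0.2362] w 0.15 f [0.2 0.2 0.1]
tool z [ 0.4953  0.027  -0.8683] lean 29.74 lean az 3.1 tool y [0.8665 0.0562 0.4961] az 3.71 pos az 31.7
grip [0.5746 0.3561 0.2406] xm [ 0.0622 -0.9981  0.0044] n [-0.4953 -0.027   0.8683] org [0.5818 0.2213 0.2434]
side [-0.11795145 -0.70157227  0.80620098]
top [ 0.28681878 -0.05590382  1.1593997 ]
wrist [0.50298287 0.42924455 0.3614562 ]
```

View pics/side4.png

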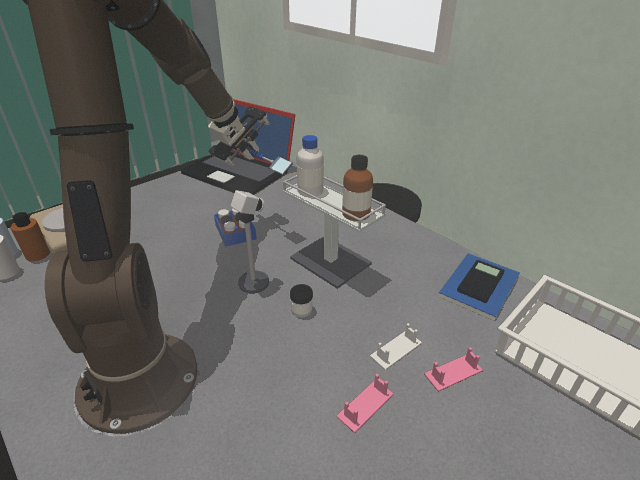

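View pics/top4.png

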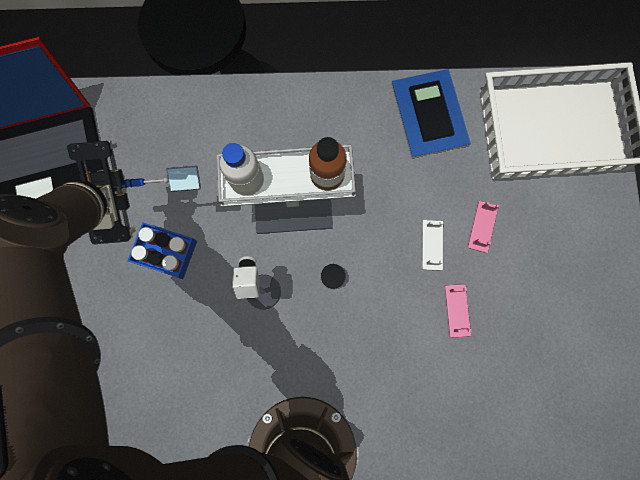

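View pics/wrist4.png

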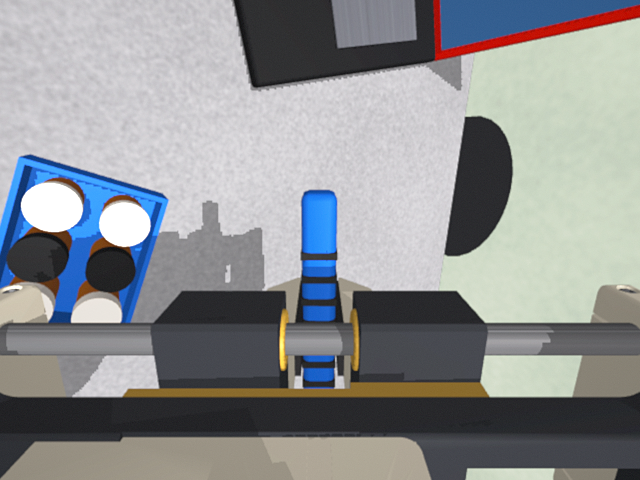

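Run:
```python
from h import *
from cell import eyes,observe
from mir import pose
T=eyes.camera_params("top");S=eyes.camera_params("side")
g,x,y,z,c=pose(observe())
q=[c+a*.031*x+b*.024*y for a,b in((1,1),(1,-1),(-1,-1),(-1,1))]
res=[]
for n,P,roi in(('top4',T,(160,155,210,200)),('side4',S,(262,148,298,178))):
    im=cv2.imread(f'pics/{n}.png');x0,y0,x1,y1=roi
    hsv=cv2.cvtColor(im,cv2.COLOR_BGR2HSV)
    m=cv2.inRange(hsv,(82,25,100),(112,130,255));z0=np.zeros_like(m);z0[y0:y1,x0:x1]=m[y0:y1,x0:x1]
    k,l,st,_=cv2.connectedComponentsWithStats(z0);i=1+np.argmax(st[1:,4])
    cs,_=cv2.findContours((l==i).astype(np.uint8),cv2.RETR_EXTERNAL,cv2.CHAIN_APPROX_NONE);cc=cs[0]
    r=cv2.minAreaRect(cc);M=cv2.moments(cc);ce=(M['m10']/M['m00'],M['m01']/M['m00']);res.append(ce)
    print(n,st[i],'cent',np.round(ce,1),'approx',cv2.approxPolyDP(cc,2.5,True)[:,0].tolist())
    print(' pred',proj(P,c).round(1),[proj(P,p).round(1).tolist() for p in q])
    v=im.copy()
    for p in q: cv2.circle(v,tuple(int(t) for t in proj(P,p).round()),1,(0,0,255),-1)
    cv2.imwrite(f'pics/{n}c.png',cv2.resize(v[y0-15:y1+15,x0-40:x1+15],None,fx=6,fy=6,interpolation=cv2.INTER_NEAREST))
print('tri',tri(T,res[0],S,res[1]),'pred',c)
```

```text
top4 [167 167  33  24 651] cent [182.8 178.7] approx [[195, 167], [167, 169], [170, 190], [198, 188]]
 pred [183.5 178.2] [[196.9, 165.2], [200.7, 188.6], [170.3, 191.1], [166.0, 167.7]]
side4 [264 148  27  26 316] cent [279.7 162.5] approx [[266, 149], [264, 152], [270, 157], [273, 152], [277, 154], [269, 167], [282, 173], [290, 162], [278, 156], [275, 159], [277, 152], [274, 151], [279, 148], [279, 154], [282, 155], [282, 150], [285, 157], [286, 148], [274, 151], [273, 148], [270, 151], [274, 151], [268, 155], [264, 152]]
 pred [279.5 164.5] [[292.0, 161.7], [281.6, 174.0], [267.3, 167.2], [277.5, 155.3]]
tri (array([0.57990771, 0.21966415, 0.25087209]), np.float64(0.0027689418784648955)) pred [0.58189752 0.22127661 0.24370478]
```

View pics/top4c.png

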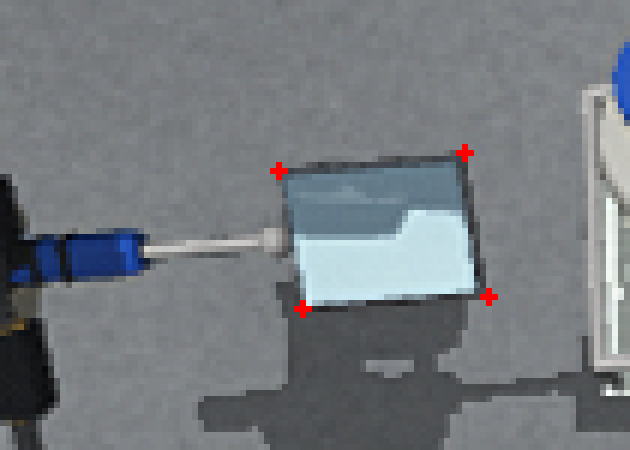

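View pics/side4c.png

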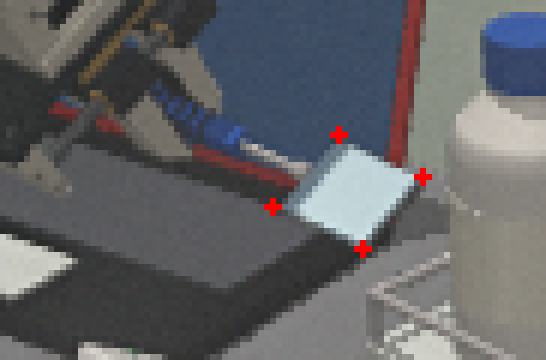

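Run:
```python
from h import *
from cell import eyes
T=eyes.camera_params("top");S=eyes.camera_params("side")
print('rim top', onz(T,247.8,256.1,.250), 'side lens', onz(S,225+126/3.5,130+261/3.5,.235))
s=cv2.imread('pics/side4.png');t=cv2.imread('pics/top4.png')
cv2.imwrite('pics/c8.png',cv2.resize(s[180:225,225:275],None,fx=12,fy=12,interpolation=cv2.INTER_NEAREST))
cv2.imwrite('pics/c9.png',cv2.resize(s[125:235,280:390],None,fx=5.4,fy=5.4,interpolation=cv2.INTER_NEAREST))
# camera foot ellipse fits
hs=cv2.cvtColor(cv2.imread('pics/side0.png'),cv2.COLOR_BGR2GRAY)
for z in(0,.01): print('sidefoot', onz(S,253.4,279.5,z))
```

```text
rim top [0.41997001 0.0892375  0.25      ] side lens [0.41679707 0.08906806 0.235     ]
sidefoot [0.37931011 0.10270541 0.        ]
sidefoot [0.37314215 0.09272927 0.01      ]
```

View pics/c8.png

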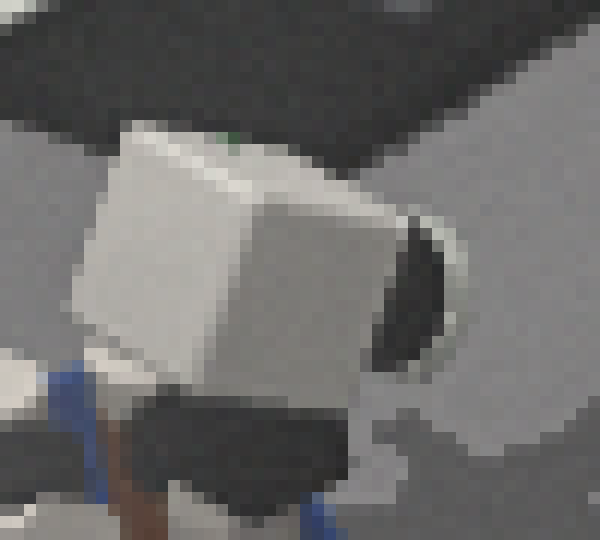

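View pics/c9.png

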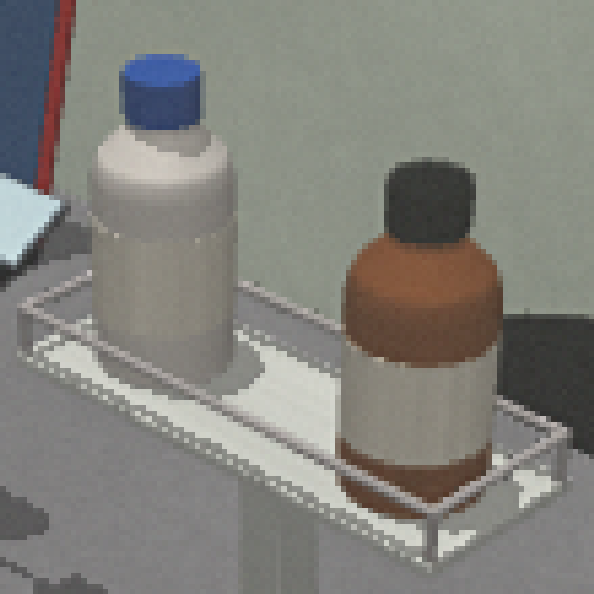

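Predicted mirror corners match the top view to within a pixel (side view within about 2 px), so the mirror hasn't slipped in the grip. Now I'll lower it, then slide in from the outer end. Target for the middle of the glass is (0.588, 0.100, 0.133).

>>> step_arm(series=[[[0.0, 0, 0, -0.03, 0], [0.0, 0, 0, -0.06, 0], [0.0, 0.001, 0, -0.09, 0], [0.0, 0.002, 0, -0.107, -0.3], [0.0, 0.003, 0, -0.1107, -0.3], [0.0, 0.003, 0, -0.1107, -0.3], [0.0, 0.003, -0.015, -0.1107, -0.3], [0.0, 0.003, -0.03, -0.1107, -0.3], [0.0, 0.004, -0.045, -0.1107, -0.3], [0.0, 0.004, -0.06, -0.1107, -0.3], [0.0, 0.005, -0.075, -0.1107, -0.3], [0.0, 0.005, -0.09, -0.1107, -0.3], [0.0, 0.006, -0.105, -0.1107, -0.3], [0.0, 0.0065, -0.115, -0.1107, -0.3], [0.0, 0.0067, -0.1213, -0.1107, -0.3], [0.0, 0.0067, -0.1213, -0.1107, -0.3], [0.0, 0.0067, -0.1213, -0.1107, -0.3], [0.0, 0.0067, -0.1213, -0.1107, -0.3]]])

```text
clock: 17.8
position: [0.584, 0.236, 0.1261]
ee_rot: [1.876, 1.989, 0.527]
force: [-0.2, -0.2, -0.9]
width: 0.151
```

```bash
python3 st.py; python3 mir.py
python3 - <<'E'
from h import *
from cell import eyes
for n in('side','top'):
    im,d=eyes.get_image(n);cv2.imwrite(f'pics/{n}5.png',im[:,:,::-1]);np.save(f'pics/{n}5.npy',d)
E
```

```text
17.8 j [-0.918  0.417  0.384  2.154  0.641  0.183 -1.148] p [0.584  0.236  0.1261] w 0.151 f [-0.2 -0.2 -0.9]
tool z [ 0.4963  0.0265 -0.8678] lean 29.8 lean az 3.1 tool y [0.8663 0.0514 0.497 ] az 3.4 pos az 22.0
grip [0.5816 0.2359 0.1304] xm [ 0.0578 -0.9983  0.0026] n [-0.4963 -0.0265  0.8678] org [0.5881 0.1011 0.1329]
```

View pics/side5.png

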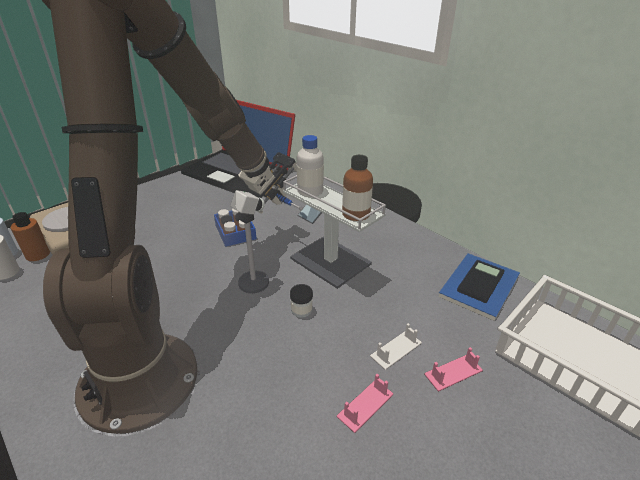

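View pics/top5.png

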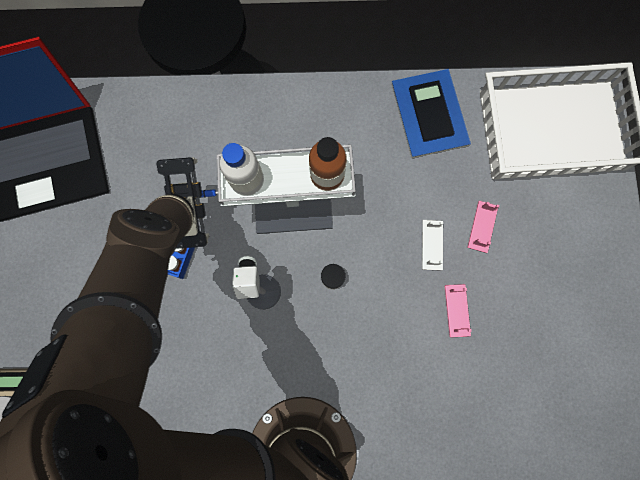

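Run:
```python
from h import *
from cell import eyes,observe
from mir import pose
S=eyes.camera_params("side");g,x,y,z,c=pose(observe())
im=cv2.imread('pics/side5.png');
for a,b in((1,1),(1,-1),(-1,-1),(-1,1)):
    u=proj(S,c+a*.031*x+b*.024*y);print(u.round(1));cv2.circle(im,tuple(int(t) for t in u.round()),0,(0,0,255),-1)
cv2.imwrite('pics/c10.png',cv2.resize(im[145:245,225:345],None,fx=6,fy=6,interpolation=cv2.INTER_NEAREST))
t=cv2.imread('pics/top5.png');cv2.imwrite('pics/c11.png',cv2.resize(t[140:300,140:270],None,fx=3.7,fy=3.7,interpolation=cv2.INTER_NEAREST))
# bottles, camera unmoved?
a=cv2.imread('pics/top0.png').astype(int);b=t.astype(int);d=np.abs(a-b).sum(2)
print('diff bottles',d[138:200,225:350].mean(),'jar',d[262:290,320:348].mean())
```

```text
[321.9 210.3]
[311.7 223. ]
[296.6 214.9]
[306.6 202.5]
diff bottles 37.23148387096774 jar 24.37627551020408
```

View pics/c10.png

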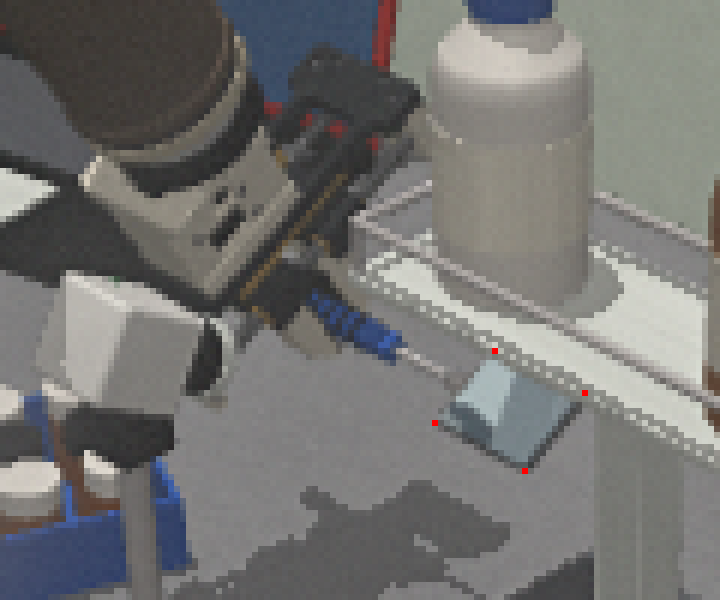

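View pics/c11.png

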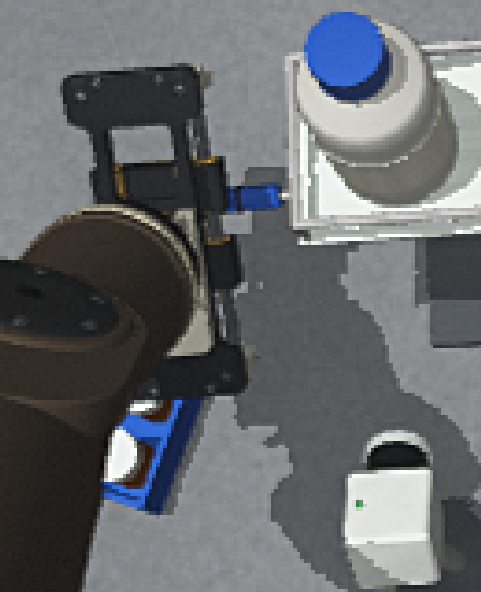

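The glass is at (0.588, 0.101, 0.133), tipped 29.8° towards the lens, with force near zero and clearance all round. I'll check it's steady, then hand in.

>>> step_arm(series=[[[0.0, 0, 0, 0, 0], [0.0, 0, 0, 0, 0], [0.0, 0, 0, 0, 0], [0.0, 0, 0, 0, 0], [0.0, 0, 0, 0, 0], [0.0, 0, 0, 0, 0]]])

```text
clock: 18.4
position: [0.5839, 0.2362, 0.126]
ee_rot: [1.876, 1.99, 0.526]
force: [-0.7, -1.2, -0.6]
width: 0.146
```

```bash
python3 st.py; python3 mir.py; python3 -c "
from cell import arm,observe
print(abs(observe()['dq']).max()); print(arm.sign_off())"
```

```text
18.4 j [-0.919  0.417  0.384  2.154  0.641  0.183 -1.148] p [0.5839 0.2362 0.126 ] w 0.146 f [-0.7 -1.2 -0.6]
tool z [ 0.4962  0.0264 -0.8678] lean 29.79 lean az 3.0 tool y [0.8663 0.0518 0.4969] az 3.42 pos az 22.0
grip [0.5815 0.236  0.1304] xm [ 0.0581 -0.9983  0.0028] n [-0.4962 -0.0264  0.8678] org [0.5881 0.1012 0.1329]
0.0020581470897677407
the job is handed in; nothing more can be done
None
```

The arm is holding the mirror by its blue handle under the white bottle, the one the camera faces, and I handed the job in at 18.4 s. I picked it from the white rest and brought it in from the outer end of the stand. Moves could only turn about the vertical, so I got the 30° tip by reaching past the arm's tool-down limit in free air, where each call leaned the hand a little further.

**Last checks:**
- **Position:** by the arm's own pose, the middle of the glass is at (0.588, 0.101, 0.133). I measured the dot at about (0.588, 0.100), good to a few mm, and the camera's line of sight meets the vertical below it about 0.133 m up.
- **Angle:** the glass is tipped 29.8° towards the lens, about 0.1° off the stand's direction.
- **Steadiness:** the arm was nearly still, with forces around 1.5 N or less. The pictures showed the mirror and gripper clear of everything and no sign that the bottles, jar, crate or camera had moved.

**What disagreed or is uncertain:**
- **Side view:** the handle-side corner of the glass appeared about 2 pixels from where I predicted. The other corners I could see matched.
- **Joint 6:** it read 2.002 against its stated limit of 2 while the arm leaned. I took this as reading noise, but it could count as passing the range.
- **Reflection:** I did not check it directly, because I had no picture from the bench camera.

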